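# Bow guard on a model boat stand

### The job

The model boat on the plywood stand needs its bow guarded before it is carried off. Slide the green fender along the bent steel rail, turning it with the bend, until it stands squarely on the yellow stripe in front of the boat's red bow tip, and let go of it there. Leave the red fender on the rail where it is.

Things in the scene. Friction and masses are not known exactly. Their poses are not given: they have to be found in the camera images.
- green_fender: Green fender standing on the board, threaded on either leg of the rail. Origin: centre of underside; z up, x along its bore. White slick foot 50 (x) by 44 by 14 mm; green drum, 36 mm diameter, 34 long, axis 30 mm up, 18 mm bore round the 10 mm rail; on top a green tab, 30 (x) by 14 (y), 48 to 92 mm up: pinch it along y from above. 0.1 to 0.16 kg, both ends alike; slides easily, stays where left.
- red_fender: Red fender, same shape, size and axes as the green one, on the rail's other straight leg. To be left where it is.
- stand: Fixed board 520 (x) by 300 by 18 mm. Origin: on the table under the centre of the rail's bend; x from bow to stern of the boat, z up. Rail: level U of 10 mm rod, centre line 30 mm above the board: half circle of radius 100 mm about the origin on the -x side, then legs along +x at y = 100 and -100 to end blocks at x = 115. Boat in the U from x = -45, deck 64, canopy 92 mm above the table.
- bow_mark (a point): Point on the board's top, 18 mm above the table, straight below the middle of the rail's bend (stand frame -100, 0 mm): on the yellow stripe, 85 mm long (stand's x) by 14 mm wide, that crosses under the rail in front of the red bow tip. The fender's underside centre belongs here, its bore along the stand's y.
Things that resemble listed ones, but are neither listed nor needed, are in the scene too. Several things have the shape of the green_fender; the one meant has the colours described above.

How it is judged:
At the end, for the whole second after the job is handed in: The green fender stands still and upright (within 8 degrees) on the rail with the centre of its underside within 15 mm, seen from above, of the bow mark and its bore along the stand's y axis within 17 degrees; the red fender is within 20 mm of where it started (horizontal distance between green_fender and bow_mark below 0.015 m and angle between the x axis of green_fender and the y axis of stand, either way round below 0.3 rad and angle between green_fender's own z axis and vertical below 0.15 rad and linear speed of green_fender below 0.02 m/s and distance of red_fender from where it was at the start of the episode below 0.02 m); the robot touches nothing.
It fails at once if the red fender is moved by more than 20 mm (distance of red_fender from where it was at the start of the episode above 0.02 m).
It also fails if it takes over 35 s, if anything falls off the work surface, if the arm or the gripper's body presses on something with over 40 N, if the wrist force passes 120 N, or if a joint passes its speed limit or range.

### The arm

A 6-joint arm with a two-finger parallel gripper is mounted at the origin on the work surface. World frame = base frame: x ahead of the robot, y to its left, z up, the work surface at z = 0. Lengths are in m, angles in rad, forces in N, time in s.
With the tool pointing down it reaches from about 0.275 to 0.725 m from the base axis. Payload 5.6 kg.
Tool frame: the origin (TCP) lies midway between the tips of the shut fingers; the grasp point (between the pads) lies 19 mm behind it; z points along the fingers, y is the direction in which the jaws open and shut (so a half turn about z gives the same grasp; the last joint's range is limited). The gripper opens to 85 mm and grips with 20 to 120 N. Pads are 22 mm wide; open, the fingers measure 114 mm over their backs; the gripper's body (76 mm by 85 mm) begins 54 mm behind the grasp point. The pads swing forward as they close: fully open they stand 13 mm farther back than shut.
Start: joints at [1.431, 0.255, 0.108, 0, -1.424, -0.285], TCP at [0.227, 0.501, 0.231] pointing down, gripper open.
Joint ranges: [-2.95, 2.95], [-1.21, 1.97], [-1.09, 1.5], [-2.87, 1.71], [-2.94, -0.07], [-3.05, 3.05]. Speed limits (rad/s): [2.57, 2.57, 3.14, 3.14, 3.14, 3.14].

### API

Orientations are given as a unit quaternion [x, y, z, w].
In Python, from bench import bot, viewer gives the robot as it stands.
- The arm moves only by the shell command python3 -m handwheel 'ROWS' [OPENING]. ROWS is text: rows parted by semicolons, each of 4 numbers parted by spaces: the shift along the tool's x, y, z in units of 50 mm (1.0 is 50 mm), then the turn about the tool's z in units of 8 degrees (1.0 is 8 degrees). A call has 1 to 20 rows; each row shifts and turns the pose as measured when the row begins, along the tool's axes as they then stand; what a row does not reach is not made up. A row lasts 1/10 s, in which the tool goes at most 50 mm and 8.59 degrees, less where a joint would pass 70% of its speed; a pose out of reach is approached as far as the arm can. A call is refused whole if a number of a shift passes 1 or a number of a turn 1, either way. A call with a gripper value outside its range is refused whole. OPENING is the opening, from 0 (shut) to 1 (fully open), set as the call begins (- or left out, the last holds). The fingers move at their own pace and stop on an object; the grip force is fixed at half the most. Time passes only in rows, so rows that do not move let the fingers close. It gives the time, the measured TCP pose, the force and the opening at its end, in the units of the state.
- bot.sense(): the state, without advancing time (a new reading comes with each control period).
- viewer.capture(name): name is "scene" or "top" or "wrist"; returns a dict with "image" (420x560x3 uint8, red, green, blue), "mtx" (3x3 intrinsics, pixels), "eye" and "rotation" of the camera in the world; the wrist camera has in their place "mount" (4x4, takes a point from camera to tool coordinates, whose origin is the TCP and whose axes are the flange's). Camera axes: x right, y down, z forward; pixel columns grow to the right and rows downward; lengths in m; the calibration is good to about 2 mm. A picture is of the moment at which its call begins: read the wrist's pose just before it. There is no depth.
- bot.close_job(): hands the job in, once; it reports no verdict.
The state is a dict: "clock": time; "qpos": joint angles; "qvel": joint speeds; "effort": joint torques, N m; "eef_pos": TCP position; "eef_rot": TCP orientation; "wrist_force": force on the tool from outside, world axes, zero at the start; "wrist_torque": the same for the moment, N m; "grip_width": opening from 0.0 (shut) to 1.0 (fully open).
Only numpy, scipy, OpenCV 4.12 (cv2) and the standard library are available. Lean on these libraries where they do the work, as an engineer would, in place of code of your own. Each camera call takes 0.05 s, during which the arm holds its last target.

## Working session

There is one attempt and no reset: what is moved stays moved. The work goes in short steps, Python scripts to look and compute and a shell command to move; the robot and the scene stay as the last step left them, time stands still between calls to the robot, and variables do not carry over. Pictures are saved under pics/ and viewed, and the job is handed in when it is done.

```bash
ls; mkdir -p pics; python3 - <<'E'
from bench import bot, viewer
import cv2,pickle
s=bot.sense(); print({k:s[k] for k in("clock","eef_pos","eef_rot","grip_width","wrist_force")})
d={}
for n in("scene","top"):
    c=viewer.capture(n); d[n]=c
    cv2.imwrite(f"pics/{n}0.png",c["image"][:,:,::-1]); print(n,c["mtx"],c["eye"],c["rotation"])
pickle.dump(d,open("cap0.pkl","wb"))
E
```

```text
pics
{'clock': 0.0, 'eef_pos': array([0.22642465, 0.50069255, 0.23039668]), 'eef_rot': array([ 9.77520697e-01, -2.10837351e-01, -1.62307904e-04,  9.34097936e-04]), 'grip_width': 0.9980720554367634, 'wrist_force': array([ 0.03320232,  0.27708999, -0.04443511])}
scene [[512.02401549   0.         280.24788832]
 [  0.         512.02401549 208.22079808]
 [  0.           0.           1.        ]] [ 0.84902235 -0.36634284  0.74937056] [ 0.91198991  0.27089142 -0.09636865 -0.29258387]
top [[408.10110092   0.         286.15293124]
 [  0.         408.10110092 204.93662986]
 [  0.           0.           1.        ]] [0.46122804 0.04904436 0.69087606] [ 0.70825569 -0.7005342   0.05477529 -0.06801014]
```

View pics/scene0.png

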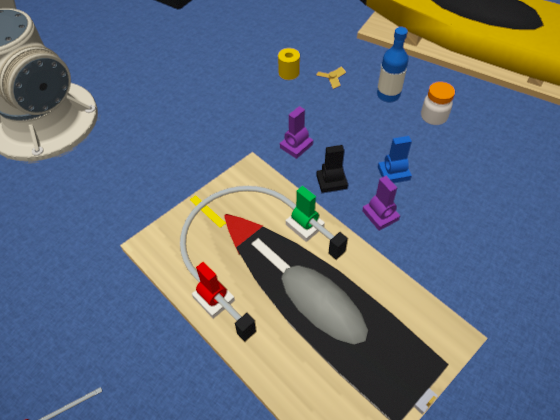

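View pics/top0.png

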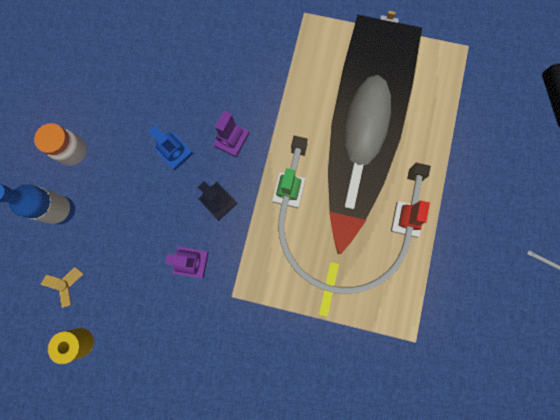

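```bash
cat > h.py <<'E'
import numpy as np,cv2,pickle
from scipy.spatial.transform import Rotation as R
def rays(c,px):
    px=np.atleast_2d(np.asarray(px,float)); n=len(px)
    d=np.c_[px,np.ones(n)]@np.linalg.inv(c["mtx"]).T
    r=np.asarray(c["rotation"]); r=R.from_quat(r) if r.size==4 else R.from_matrix(r)
    return np.asarray(c["eye"]),r.apply(d)
def plane(c,px,z):
    e,d=rays(c,px); return e+d*((z-e[2])/d[:,2:3])
def proj(c,p):
    r=np.asarray(c["rotation"]); r=R.from_quat(r) if r.size==4 else R.from_matrix(r)
    q=r.inv().apply(np.atleast_2d(p)-np.asarray(c["eye"]))@c["mtx"].T; return q[:,:2]/q[:,2:]
def hsv(c): return cv2.cvtColor(np.ascontiguousarray(c["image"]),cv2.COLOR_RGB2HSV)
def biggest(m,n=1):
    cs=cv2.findContours(m.astype(np.uint8),cv2.RETR_EXTERNAL,cv2.CHAIN_APPROX_NONE)[0]
    return sorted(cs,key=cv2.contourArea)[::-1][:n]
E
python3 - <<'E'
from h import *
d=pickle.load(open("cap0.pkl","rb"))
for n in("top","scene"):
    c=d[n];H=hsv(c);h,s,v=[H[...,i].astype(int) for i in range(3)]
    wood=((h>10)&(h<30)&(s>50)&(s<190)&(v>100)); 
    k=biggest(wood)[0][:,0]; 
    w=plane(c,k,.018)[:,:2].astype(np.float32)
    if n=="top":
        r=cv2.minAreaRect(w*1000); print("board",r)
    ye=biggest((h>24)&(h<34)&(s>190)&(v>120),3)
    for q in ye:
        w=plane(c,q[:,0],.018)[:,:2].astype(np.float32); print(n,"yellow",q[:,0].mean(0),cv2.minAreaRect(w*1000))
    for nm,m in(("green",(h>50)&(h<80)&(s>120)&(v>50)),("red",((h<6)|(h>175))&(s>180)&(v>60))):
        for q in biggest(m,2):
            x,y,ww,hh=cv2.boundingRect(q); print(n,nm,(x,y,ww,hh),cv2.contourArea(q))
    for nm,u,v0 in(("g",*((289,184) if n=="top" else (305,208))),):
        cr=c["image"][v0-50:v0+50,u-60:u+60,::-1]; cv2.imwrite(f"pics/crop_{n}.png",cv2.resize(cr,None,fx=6,fy=6,interpolation=cv2.INTER_CUBIC))
E
```

```text
board ((649.7891845703125, -54.669525146484375), (300.1134338378906, 520.8204956054688), 77.25459289550781)
top yellow [ 63.64705882 347.44705882] ((346.33648681640625, 414.2027282714844), (46.04096984863281, 46.46781539916992), 5.808267116546631)
top yellow [321.8 312. ] ((406.0072326660156, 3.4136829376220703), (3.526540756225586, 2.1058781147003174), 64.69368743896484)
top yellow [333. 264.] ((482.3588562011719, -15.136874198913574), (0.0, 0.0), 0.0)
top green (277, 169, 17, 26) 183.5
top green (284, 178, 16, 21) 79.0
top red (417, 201, 12, 21) 163.5
top red (402, 205, 19, 24) 96.5
scene yellow [493.966  26.564] ((626.474609375, 783.4302368164062), (387.3336181640625, 245.54869079589844), 15.836395263671875)
scene yellow [288.13461538  55.11538462] ((329.5555419921875, 431.9689636230469), (47.21808624267578, 45.954856872558594), 32.087608337402344)
scene yellow [213.  216.1] ((456.74578857421875, -9.498119354248047), (14.027506828308105, 53.69591522216797), 77.92422485351562)
scene green (292, 186, 27, 43) 660.5
scene red (196, 262, 30, 43) 660.5
scene red (225, 214, 37, 33) 588.0
```

View pics/crop_top.png

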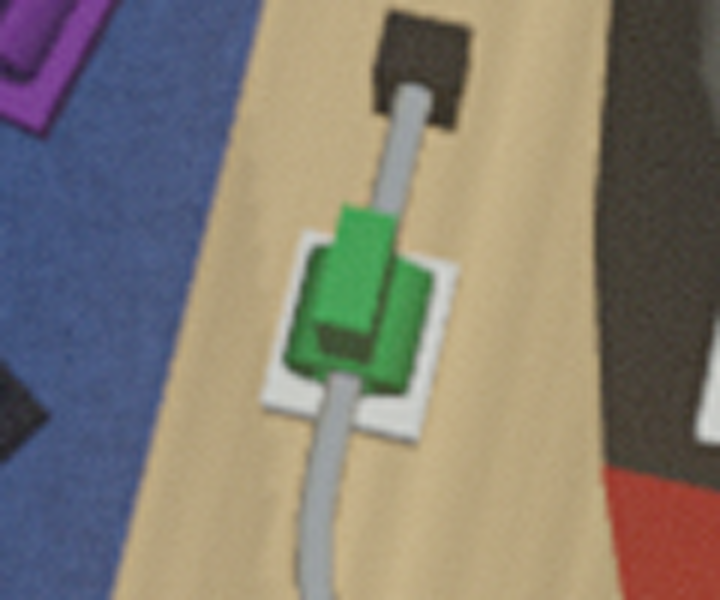

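View pics/crop_scene.png

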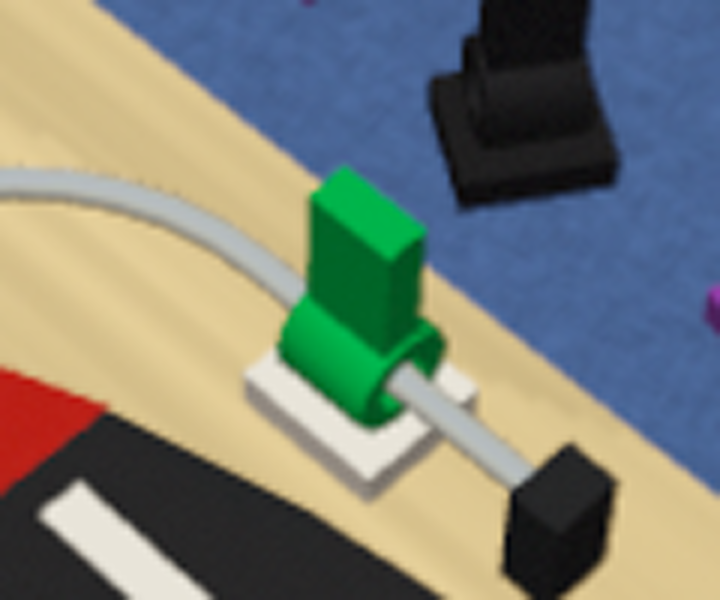

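```bash
python3 - <<'E'
from h import *
from scipy.optimize import least_squares
d=pickle.load(open("cap0.pkl","rb"))
c=d["top"];H=hsv(c);h,s,v=[H[...,i].astype(int) for i in range(3)]
ye=biggest((h>23)&(h<34)&(s>160)&(v>120),4)
for q in ye:
    w=plane(c,q[:,0],.018)[:,:2].astype(np.float32); print("yellow",q[:,0].mean(0),cv2.minAreaRect(w*1000))
a=np.radians(-12.75)
for n in("top","scene"):
    c=d[n];H=hsv(c);h,s,v=[H[...,i].astype(int) for i in range(3)]
    rail=(s<50)&(v>110)&(v<215)
    rail=rail.astype(np.uint8)
    ys,xs=np.nonzero(rail); w=plane(c,np.c_[xs,ys],.048)[:,:2]
    ctr=np.array([.65-.13*.975,-.055+.13*.22])
    p=np.array([.505,-.02,a])
    def res(p,w):
        q=(w-p[:2])@np.array([[np.cos(p[2]),-np.sin(p[2])],[np.sin(p[2]),np.cos(p[2])]])
        return np.where(q[:,0]<0,np.hypot(q[:,0],q[:,1])-.1,np.abs(q[:,1])-.1),q
    if n=="top":
        ri=np.hypot(*(w-[.5,-.02]).T)
    for it,t in enumerate((.03,.015,.008,.007)):
        e,q=res(p,w); k=(abs(e)<t)&(q[:,0]<.108)&((q[:,0]<-.0)|(abs(e)<.007))
        f=least_squares(lambda p:res(p,w[k])[0],p,loss="soft_l1",f_scale=.002); p=f.x
    print(n,"rail origin",p[:2],np.degrees(p[2]),k.sum(),np.std(res(p,w[k])[0]))
    # foot corners
    wh=(s<40)&(v>(150 if n=="top" else 120))
    o=p[:2]; 
    m=np.c_[np.cos(p[2]),np.sin(p[2])][0]
    print("bow mark",o-.1*m)
    np.save(f"stand_{n}.npy",p)
    # overlay of the fit
    im=c["image"][:,:,::-1].copy()
    t=np.linspace(np.pi/2,1.5*np.pi,60);S=np.r_[[[.115,.1]],np.c_[np.cos(t),np.sin(t)]*.1,[[.115,-.1]]]
    M=np.array([[np.cos(p[2]),-np.sin(p[2])],[np.sin(p[2]),np.cos(p[2])]])
    P=np.c_[S@M.T+o,np.full(len(S),.048)]
    cv2.polylines(im,[np.round(proj(c,P)).astype(int)],0,(255,0,255),1)
    cv2.imwrite(f"pics/fit_{n}.png",im)
E
```

```text
yellow [ 63.65168539 347.25842697] ((346.40594482421875, 414.22894287109375), (46.45708084106445, 46.505958557128906), 5.808267116546631)
yellow [325.38596491 302.80701754] ((420.39312744140625, -2.5548267364501953), (12.27357006072998, 37.04187774658203), 77.7245101928711)
yellow [331.84615385 273.53846154] ((466.9933776855469, -13.108146667480469), (12.404043197631836, 33.920936584472656), 77.07748413085938)
top rail origin [ 0.54178012 -0.03032309] -12.725697495507987 1747 0.002820962453560136
bow mark [ 0.44423654 -0.00829472]
scene rail origin [ 0.54054404 -0.02847821] -12.660705430867061 1372 0.0029976918264830953
bow mark [ 0.44297553 -0.0065605 ]
```

View pics/fit_top.png

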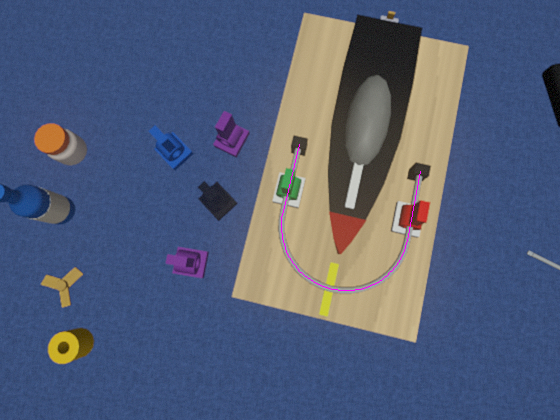

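View pics/fit_scene.png

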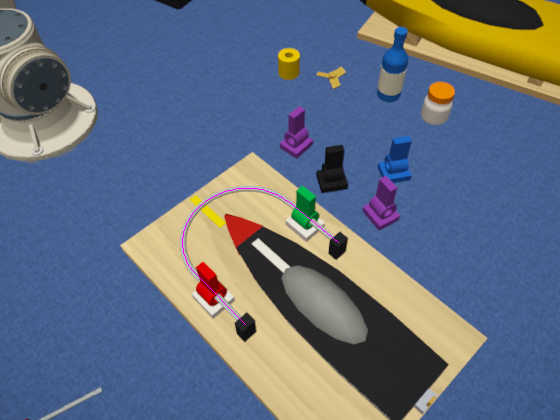

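```bash
cat >> h.py <<'E'
O=np.array([.5412,-.0294]);YAW=np.radians(-12.7)
M=np.array([[np.cos(YAW),-np.sin(YAW)],[np.sin(YAW),np.cos(YAW)]])
def tost(w): return (np.atleast_2d(w)[:,:2]-O)@M
def tow(s): return np.atleast_2d(s)@M.T+O
E
python3 - <<'E'
from h import *
d=pickle.load(open("cap0.pkl","rb"))
print("tab via top",plane(d["top"],[(288.4,178.8)],.110),tost(plane(d["top"],[(288.4,178.8)],.110)))
print("tab via scene",tost(plane(d["scene"],[(306.2,193.8)],.110)))
# foot: crop corners in top (foot top .032)
k=np.array([[302,230],[458,262],[418,440],[262,402]])/6+[229,134]
print("foot",tost(plane(d["top"],k,.030)).mean(0))
w=plane(d["top"],[(0,200),(30,200),(185,262),(232,135)],.05);print(w)
from bench import bot
s=bot.sense();X=R.from_quat(s["eef_rot"]).as_matrix();print(X)
E
```

```text
tab via top [[0.60202103 0.05780196 0.11      ]] [[0.04016199 0.09843979]]
tab via scene [[0.04198616 0.10004952]]
foot [0.0413626  0.09871915]
[[0.5774966  0.52510243 0.05      ]
 [0.5779472  0.47598507 0.05      ]
 [0.48168596 0.2188091  0.05      ]
 [0.68993111 0.15252919 0.05      ]]
[[ 9.11086395e-01 -4.12214932e-01 -6.55595409e-04]
 [-4.12215450e-01 -9.11085023e-01 -1.58240710e-03]
 [ 5.49886789e-05  1.71195614e-03 -9.99998533e-01]]
```

```bash
python3 -m handwheel '.4 .2 0 0;.7 .35 0 0;.75 .35 0 0;.75 .35 0 0;.75 .35 0 0;.75 .35 0 0;.75 .35 0 0;.75 .35 0 0;.75 .35 0 0;.75 .35 0 0;.75 .35 0 0;.75 .35 0 0;.75 .35 0 0;.5 .25 0 0;.3 .15 0 0;0 0 0 0' 0.7
cat > plan.py <<'E'
import sys
from h import *
from bench import bot
# target: stand x y (m), z, yaw offset of tool x rel. stand x (deg)
def report(sx,sy,z,yo):
    s=bot.sense();X=R.from_quat(s["eef_rot"]).as_matrix();p=s["eef_pos"]
    d=np.r_[tow([sx,sy])[0],z]-p
    yaw=np.degrees(np.arctan2(X[1,0],X[0,0])); t=-(np.degrees(YAW)+yo-yaw); t=(t+180)%360-180
    print("t %.2f st %s z %.4f yaw-rel %.1f q %s grip %.3f F %s"%(s["clock"],np.round(tost(p)[0]*1000,1),p[2],yaw-np.degrees(YAW),np.round(s["qpos"],2),s["grip_width"],np.round(s["wrist_force"],1)))
    print("units xyz",np.round(X.T@d/.05,3),"turn",round(t/8,3))
a=list(map(float,sys.argv[1:])); report(*a)
E
python3 plan.py .0412 .099 .23 180
```

```text
clock: 1.7
eef_pos: [0.6, 0.0538, 0.2219]
eef_rot: [0.978, -0.209, -0.006, 0.007]
wrist_force: [-0.1, -0.1, 0.8]
grip_width: 0.703
t 1.70 st [39.  94.1] z 0.2219 yaw-rel -11.5 q [ 0.35  0.37  0.25  0.01 -1.46  0.8 ] grip 0.703 F [-0.1 -0.1  0.8]
units xyz [ 0.021 -0.102 -0.164] turn 21.065
```

```bash
python3 -m handwheel '0 0 0 .5;0 0 0 1;0 0 0 1;0 0 0 1;0 0 0 1;0 0 0 1;0 0 0 1;0 0 0 1;0 0 0 1;0 0 0 1;0 0 0 1;0 0 0 1;0 0 0 1;0 0 0 1;0 0 0 1;0 0 0 1;0 0 0 1;0 0 0 1;0 0 0 1;0 0 0 1'
python3 plan.py .0412 .099 .23 180
```

```text
clock: 3.7
eef_pos: [0.5884, 0.0656, 0.2142]
eef_rot: [0.053, 0.998, -0.005, -0.016]
wrist_force: [-1.2, 1.0, -0.7]
grip_width: 0.701
t 3.70 st [ 25.1 103.1] z 0.2142 yaw-rel 186.6 q [ 0.37  0.37  0.23 -0.   -1.46 -2.05] grip 0.701 F [-1.2  1.  -0.7]
units xyz [-0.299 -0.122 -0.324] turn 0.83
```

```bash
python3 -m handwheel '-.15 -.06 0 .4;-.15 -.06 0 .4;0 0 0 0'
python3 plan.py .0412 .099 .14 180
python3 - <<'E'
from h import *
from bench import bot,viewer
s=bot.sense();c=viewer.capture("wrist")
cv2.imwrite("pics/w1.png",c["image"][:,:,::-1])
T=np.array(c["mount"]);Rt=R.from_quat(s["eef_rot"]).as_matrix()
c["eye"]=s["eef_pos"]+Rt@T[:3,3];c["rotation"]=Rt@T[:3,:3]
pickle.dump(c,open("w1.pkl","wb"));print(c["eye"])
print("tab expected px",proj(c,[np.r_[tow([.0412,.099])[0],.110]]))
E
```

```text
clock: 4.0
eef_pos: [0.6009, 0.0596, 0.2131]
eef_rot: [0.111, 0.994, -0.006, -0.017]
wrist_force: [0.4, -0.1, 0.4]
grip_width: 0.697
t 4.00 st [ 38.7 100. ] z 0.2131 yaw-rel 179.9 q [ 0.36  0.39  0.26 -0.   -1.47 -2.15] grip 0.697 F [ 0.4 -0.1  0.4]
units xyz [-0.098  0.004  1.46 ] turn -0.012
[0.53587792 0.07795576 0.35843473]
tab expected px [[284.94816534 219.17993671]]
```

View pics/w1.png

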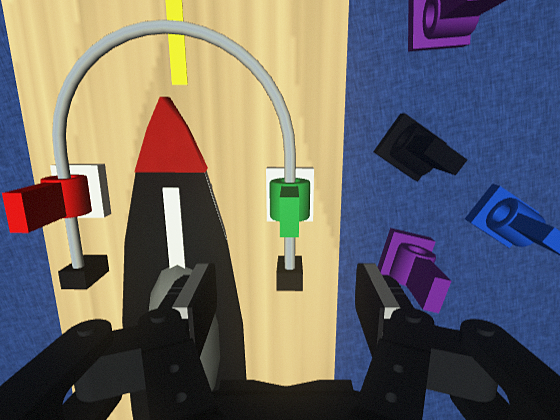

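The wrist picture shows the green tab's top at about (289, 225), with its white foot on the rail at (290, 195). The red fender is on the other leg at about (60, 195). The tab sits between the open fingers.

```bash
python3 - <<'E'
from h import *
c=pickle.load(open("w1.pkl","rb"));im=c["image"][160:270,230:350,::-1];cv2.imwrite("pics/w1c.png",cv2.resize(im,None,fx=5,fy=5,interpolation=cv2.INTER_CUBIC))
H=hsv(c);m=cv2.inRange(H,(50,140,150),(80,255,255));
for q in biggest(m,2): print(cv2.boundingRect(q),cv2.minAreaRect(q))
print(tost(plane(c,[(289,225)],.110)))
E
```

```text
(274, 184, 30, 53) ((288.5, 210.0), (52.0, 29.0), 90.0)
(296, 180, 2, 2) ((296.2500305175781, 180.25001525878906), (0.7071067094802856, 1.4142134189605713), 45.0)
[[0.0455892  0.10194781]]
```

View pics/w1c.png

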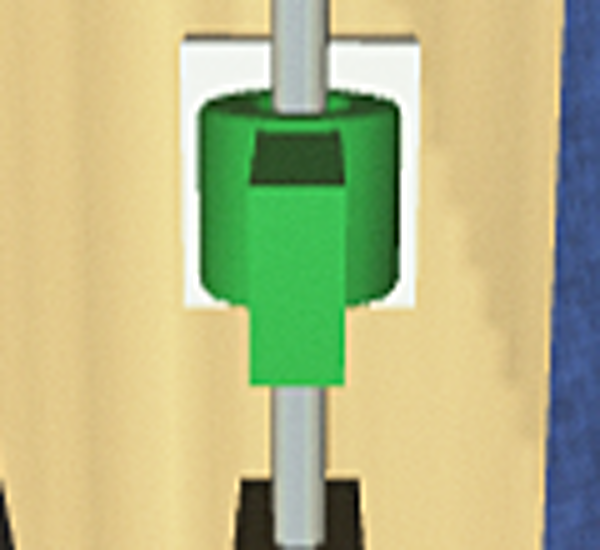

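```bash
python3 -m handwheel '-.04 0 .3 0;-.04 0 .5 0;0 0 .6 0;0 0 .3 0;0 0 0 0' 
python3 plan.py .041 .1005 .076 180
```

```text
clock: 4.55
eef_pos: [0.5997, 0.061, 0.1263]
eef_rot: [0.105, 0.994, -0.005, -0.016]
wrist_force: [0.0, -0.0, 0.1]
grip_width: 0.701
t 4.55 st [ 37.2 101. ] z 0.1263 yaw-rel 180.6 q [ 0.36  0.43  0.09 -0.01 -1.27 -2.14] grip 0.701 F [ 0.  -0.   0.1]
units xyz [-0.109  0.003  1.004] turn 0.076
```

```bash
python3 -m handwheel '-.06 0 .3 .08;-.05 0 .35 0;-.02 0 .25 0;0 0 .1 0;0 0 0 0' 
python3 plan.py .041 .1005 .076 180
```

```text
clock: 5.05
eef_pos: [0.6055, 0.0609, 0.079]
eef_rot: [0.108, 0.994, -0.005, -0.014]
wrist_force: [0.5, 0.2, 0.3]
grip_width: 0.698
t 5.05 st [ 42.9 102.3] z 0.0790 yaw-rel 180.3 q [ 0.35  0.47  0.03 -0.   -1.16 -2.14] grip 0.698 F [0.5 0.2 0.3]
units xyz [ 0.036 -0.034  0.062] turn 0.039
```

Positioned; now close gently and check the forces.

```bash
python3 -m handwheel '.03 -.03 .05 0;0 0 0 0;0 0 0 0;0 0 0 0;0 0 0 0;0 0 0 0;0 0 0 0' 0
python3 plan.py .041 .1005 .076 180
python3 - <<'E'
from h import *
from bench import viewer
cv2.imwrite("pics/w2.png",viewer.capture("wrist")["image"][:,:,::-1])
E
```

```text
clock: 5.75
eef_pos: [0.6045, 0.0601, 0.0791]
eef_rot: [0.107, 0.994, -0.004, -0.012]
wrist_force: [-0.2, 0.6, -0.7]
grip_width: 0.15
t 5.75 st [ 42.1 101.2] z 0.0791 yaw-rel 180.4 q [ 0.35  0.47  0.03 -0.   -1.15 -2.14] grip 0.150 F [-0.2  0.6 -0.7]
units xyz [ 0.02  -0.014  0.062] turn 0.045
```

View pics/w2.png

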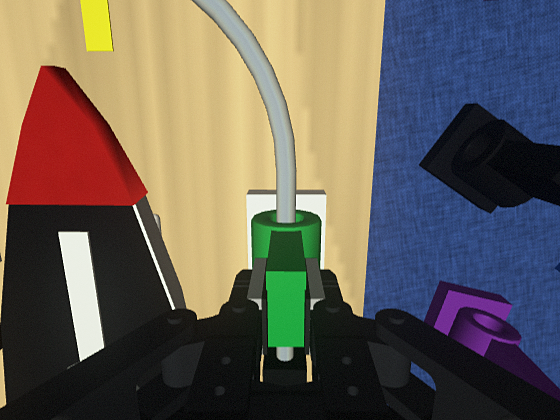

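```bash
cat > arc.py <<'E'
import sys
from h import *
from bench import bot
s=bot.sense();X=R.from_quat(s["eef_rot"]).as_matrix();p=s["eef_pos"];q=tost(p)[0]
yaw=np.degrees(np.arctan2(X[1,0],X[0,0]))-np.degrees(YAW);h=(yaw-180+180)%360-180
phi=np.degrees(np.arctan2(-q[0],q[1])) if q[0]<0 else 0.
rad=np.hypot(*q) if q[0]<0 else q[1]
print("t %.2f st %s z %.4f phi %.1f heading %.1f radial err mm %.1f tilt %.1f grip %.3f F %s T %s"%(s["clock"],np.round(q*1000,1),p[2],phi,h,rad*1e3-100,np.degrees(np.arccos(-X[2,2])),s["grip_width"],np.round(s["wrist_force"],1),np.round(s["wrist_torque"],2)))
for f in map(float,sys.argv[1:]):
    a=np.radians(f);t=np.r_[tow([-.1*np.sin(a),.1*np.cos(a)])[0],.079]-p
    print("to phi",f,"units",np.round(X.T@t/.05,3),"turn",round(-(f-h)/8,2))
E
python3 -m handwheel '.1 0 0 0;.2 0 0 0;.2 0 0 0;.2 0 0 0;.1 0 0 0;0 0 0 0'; python3 arc.py 0 10
```

```text
clock: 6.4
eef_pos: [0.5608, 0.0695, 0.0799]
eef_rot: [0.107, 0.994, -0.004, -0.012]
wrist_force: [0.2, 0.3, -0.6]
grip_width: 0.155
t 6.40 st [ -2.6 100.7] z 0.0799 phi 1.5 heading 0.4 radial err mm 0.8 tilt 1.5 grip 0.155 F [ 0.2  0.3 -0.6] T [-0.   -0.09  0.  ]
to phi 0.0 units [-0.053 -0.015  0.016] turn 0.05
to phi 10.0 units [ 0.294 -0.043  0.025] turn -1.2
```

```bash
python3 -m handwheel '.1 -.01 0 -.5;.14 -.01 0 -.5;.14 -.01 0 -.5;.14 -.01 0 -.5;0 0 0 0'; python3 arc.py 20 30
```

```text
clock: 6.9
eef_pos: [0.5346, 0.0703, 0.0812]
eef_rot: [-0.038, 0.999, -0.002, -0.012]
wrist_force: [0.5, 0.4, -0.5]
grip_width: 0.152
t 6.90 st [-28.4  95.8] z 0.0812 phi 16.5 heading 17.0 radial err mm -0.0 tilt 1.4 grip 0.152 F [ 0.5  0.4 -0.5] T [ 0.01 -0.12 -0.03]
to phi 20.0 units [ 0.121 -0.002  0.048] turn -0.37
to phi 30.0 units [ 0.466 -0.05   0.056] turn -1.62
```

Tracks well. z creeps up about 1 mm, so I'll add a little down.

```bash
python3 -m handwheel '.13 -.01 .02 -.5;.14 -.01 .01 -.5;.14 -.01 .01 -.5;.14 -.01 .01 -.5;.14 -.01 .01 -.5;.14 -.01 .01 -.5;0 0 0 0'; python3 arc.py 45 55
```

```text
clock: 7.6
eef_pos: [0.4976, 0.0571, 0.0793]
eef_rot: [-0.246, 0.969, -0.0, -0.01]
wrist_force: [-0.2, -0.2, -1.2]
grip_width: 0.154
t 7.60 st [-61.5  74.8] z 0.0793 phi 39.4 heading 41.2 radial err mm -3.1 tilt 1.2 grip 0.154 F [-0.2 -0.2 -1.2] T [ 0.01 -0.13 -0.04]
to phi 45.0 units [0.192 0.059 0.01 ] turn -0.48
to phi 55.0 units [0.536 0.005 0.017] turn -1.73
```

```bash
python3 -m handwheel '.1 .04 0 -.2;.14 .02 0 -.4;.14 .0 0 -.5;.14 0 0 -.5;0 0 0 0'; python3 arc.py 65 75 90
```

```text
clock: 8.1
eef_pos: [0.475, 0.0462, 0.0802]
eef_rot: [-0.353, 0.936, 0.001, -0.009]
wrist_force: [0.5, -0.0, -0.6]
grip_width: 0.155
t 8.10 st [-81.2  59.2] z 0.0802 phi 53.9 heading 54.0 radial err mm 0.5 tilt 1.1 grip 0.155 F [ 0.5 -0.  -0.6] T [ 0.03 -0.1  -0.02]
to phi 65.0 units [ 0.385 -0.046  0.03 ] turn -1.37
to phi 75.0 units [ 0.72  -0.142  0.035] turn -2.62
to phi 90.0 units [ 1.179 -0.391  0.041] turn -4.49
```

```bash
python3 -m handwheel '.13 -.005 .01 -.5;.14 -.005 .01 -.5;.14 -.005 .01 -.5;.14 -.005 .01 -.5;.14 -.005 0 -.5;0 0 0 0'; python3 arc.py 80 90
```

```text
clock: 8.7
eef_pos: [0.4561, 0.0202, 0.0795]
eef_rot: [-0.509, 0.861, 0.002, -0.007]
wrist_force: [-0.2, -0.1, -1.3]
grip_width: 0.158
t 8.70 st [-93.9  29.7] z 0.0795 phi 72.5 heading 73.9 radial err mm -1.5 tilt 0.9 grip 0.158 F [-0.2 -0.1 -1.3] T [ 0.03 -0.06 -0.03]
to phi 80.0 units [0.262 0.019 0.013] turn -0.76
to phi 90.0 units [ 0.604 -0.048  0.016] turn -2.01
```

```bash
python3 -m handwheel '.13 .01 .01 -.45;.14 .0 0 -.5;.14 0 0 -.5;.12 0 0 -.4;0 0 0 0;0 0 0 0'; python3 arc.py 90
python3 - <<'E'
from h import *
from bench import bot,viewer
s=bot.sense();c=viewer.capture("wrist")
cv2.imwrite("pics/w3.png",c["image"][:,:,::-1])
c=viewer.capture("top");pickle.dump(c,open("top3.pkl","wb"));cv2.imwrite("pics/top3.png",c["image"][:,:,::-1])
E
```

```text
clock: 9.3
eef_pos: [0.4484, -0.0022, 0.0799]
eef_rot: [-0.611, 0.792, 0.002, -0.005]
wrist_force: [0.9, 0.6, -1.9]
grip_width: 0.149
t 9.30 st [-96.5   6.1] z 0.0799 phi 86.4 heading 88.0 radial err mm -3.3 tilt 0.7 grip 0.149 F [ 0.9  0.6 -1.9] T [-0.   -0.02  0.  ]
to phi 90.0 units [0.124 0.066 0.02 ] turn -0.25
```

View pics/w3.png

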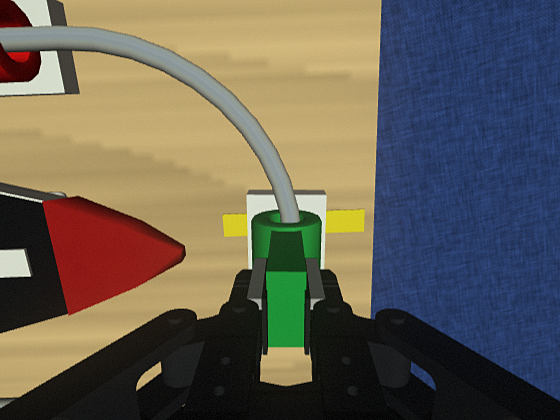

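View pics/top3.png

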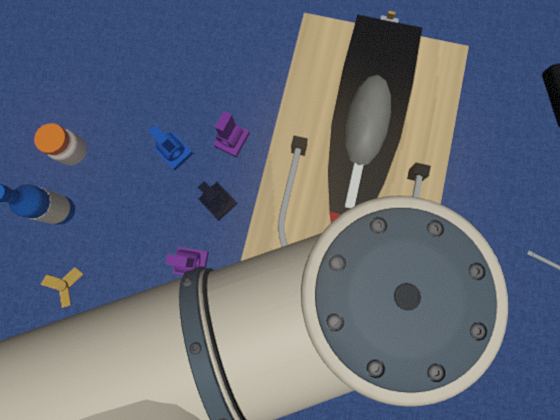

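```bash
python3 -m handwheel '.06 .04 0 -.15;.06 .02 0 -.1;0 0 0 0;0 0 0 0'; python3 arc.py 90
```

```text
clock: 9.8
eef_pos: [0.4438, -0.0071, 0.0799]
eef_rot: [-0.625, 0.78, 0.002, -0.006]
wrist_force: [0.5, -1.1, -0.8]
grip_width: 0.154
t 9.80 st [-99.9   0.3] z 0.0799 phi 89.8 heading 90.1 radial err mm -0.1 tilt 0.7 grip 0.154 F [ 0.5 -1.1 -0.8] T [ 0.02 -0.04  0.02]
to phi 90.0 units [0.006 0.001 0.018] turn 0.01
```

```bash
python3 -m handwheel '0 0 0 0;0 0 0 0;0 0 0 0;0 0 0 0;0 0 0 0' 0.6; python3 arc.py 90
python3 -m handwheel '0 0 -.2 0;0 0 -.4 0;0 0 -.6 0;0 0 -.7 0;0 0 -.7 0;0 0 -.7 0;0 0 -.3 0;0 0 0 0'; python3 arc.py
python3 - <<'E'
from h import *
from bench import bot,viewer
s=bot.sense();c=viewer.capture("wrist")
cv2.imwrite("pics/w4.png",c["image"][:,:,::-1])
T=np.array(c["mount"]);Rt=R.from_quat(s["eef_rot"]).as_matrix()
c["eye"]=s["eef_pos"]+Rt@T[:3,3];c["rotation"]=Rt@T[:3,:3];pickle.dump(c,open("w4.pkl","wb"))
c=viewer.capture("scene");pickle.dump(c,open("scene4.pkl","wb"));cv2.imwrite("pics/scene4.png",c["image"][:,:,::-1])
E
```

```text
clock: 10.3
eef_pos: [0.4446, -0.007, 0.0806]
eef_rot: [-0.625, 0.78, 0.001, -0.005]
wrist_force: [-0.3, 0.3, 0.4]
grip_width: 0.601
t 10.30 st [-99.1   0.6] z 0.0806 phi 89.6 heading 90.1 radial err mm -0.9 tilt 0.6 grip 0.601 F [-0.3  0.3  0.4] T [ 0.02 -0.02  0.  ]
to phi 90.0 units [0.012 0.017 0.032] turn 0.01
clock: 11.1
eef_pos: [0.4454, -0.0074, 0.2729]
eef_rot: [-0.625, 0.781, 0.0, -0.004]
wrist_force: [-0.6, -0.1, -0.6]
grip_width: 0.596
t 11.10 st [-98.3   0.4] z 0.2729 phi 89.8 heading 90.1 radial err mm -1.7 tilt 0.5 grip 0.596 F [-0.6 -0.1 -0.6] T [ 0.03 -0.05 -0.02]
```

View pics/w4.png

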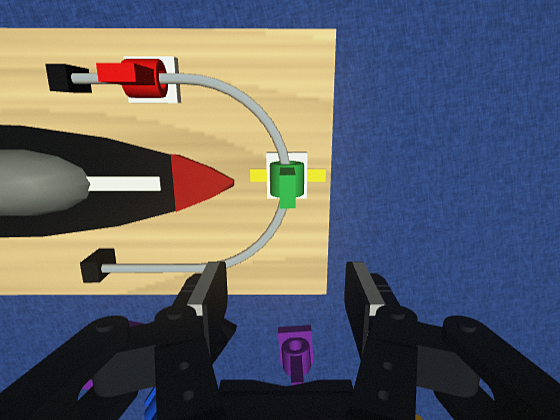

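View pics/scene4.png

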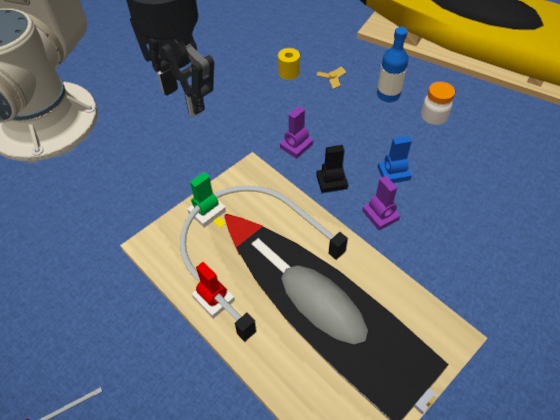

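The green fender stands on the yellow stripe: wrist (287, 178), scene (205, 200). The red one appears unmoved at scene (210, 287). I'll measure both before handing in.

```bash
python3 - <<'E'
from h import *
c=pickle.load(open("scene4.pkl","rb"));w=pickle.load(open("w4.pkl","rb"));c0=pickle.load(open("cap0.pkl","rb"))["scene"]
print("red diff",np.abs(c["image"][255:320,185:245].astype(int)-c0["image"][255:320,185:245]).mean())
def red(c):
    H=hsv(c);m=(((H[...,0]<6)|(H[...,0]>175))&(H[...,1]>180)&(H[...,2]>60)).astype(np.uint8);m[:255]=0
    q=biggest(m)[0];return q[:,0].mean(0)
print("red px",red(c0),red(c))
a=cv2.resize(c["image"][160:230,165:245,::-1],(560,490),interpolation=cv2.INTER_CUBIC);cv2.imwrite("pics/s4c.png",a)
b=cv2.resize(w["image"][140:220,240:335,::-1],(570,480),interpolation=cv2.INTER_CUBIC);cv2.imwrite("pics/w4c.png",b)
E
```

```text
red diff 1.331880341880342
red px [209.22330097 284.7961165 ] [209.11764706 284.80392157]
```

View pics/s4c.png

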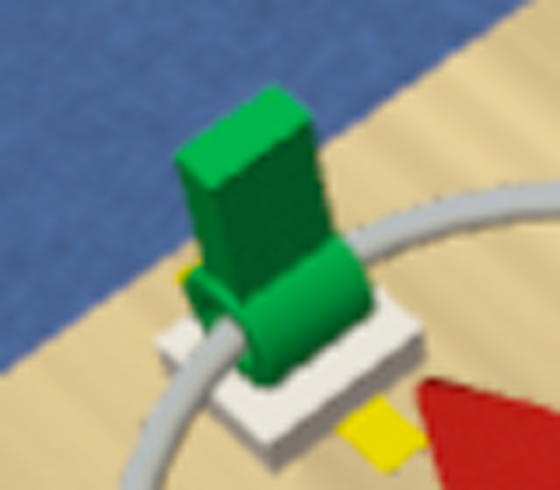

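View pics/w4c.png

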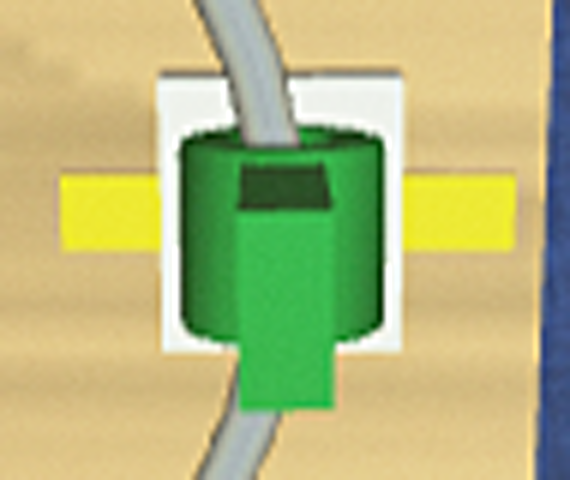

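```bash
python3 - <<'E'
from h import *
c=pickle.load(open("scene4.pkl","rb"));w=pickle.load(open("w4.pkl","rb"))
k=np.array([[275,85],[313,122],[213,190],[176,156]])/7+[165,160]
t=tost(plane(c,k,.110))*1000;print("scene tab",t.mean(0),np.degrees(np.arctan2(*(t[0]-t[3])[::-1])))
k=np.array([[236,210],[334,210],[335,410],[240,410]])/6+[240,140]
t=tost(plane(w,k,.110))*1000;print("wrist tab",t.mean(0),np.degrees(np.arctan2(*(t[0]-t[3])[::-1])))
k=np.array([[157,76],[404,74],[403,353],[163,353]])/6+[240,140]
t=tost(plane(w,k,.032))*1000;print("wrist foot",t.mean(0),np.degrees(np.arctan2(*(t[0]-t[3])[::-1])))
k=np.array([[60,212],[516,212]])/6+[240,140]
print("stripe ends",tost(plane(w,k,.018))*1000)
E
```

```text
scene tab [-98.28542307  -1.22868493] 91.01612939052984
wrist tab [-101.51244772    0.44495347] -89.0193344990823
wrist foot [-101.73856149    0.68379755] -89.49382380642793
stripe ends [[ -60.08965187    2.42393146]
 [-146.11710019    2.35116937]]
```

The fender is within about 2 mm of the mark and 1° of square, so I'm handing in.

```bash
python3 -c "
from bench import bot
s=bot.sense();print(s['clock'],s['eef_pos'],s['qvel']);print(bot.close_job())"
```

```text
11.2 [ 0.44438527 -0.00737915  0.27031832] [ 0.00027224  0.01855476 -0.04478001 -0.01171128  0.00970697 -0.00052789]
the job is handed in; nothing more can be done
None
```

I slid the green fender along the rail and round the bend, stood it on the yellow stripe in front of the bow, let go, and raised the arm clear. I handed the job in at 11.2 s. No verdict is reported.

- **Green fender:** the scene and wrist views put it within about 2 mm of the bow mark and about 1° of square. They disagree by about 3 mm along the stand's x axis (−98 against −102 mm), with −100 mm wanted. In the wrist view the stripe's middle lies about 2 mm to the side of my fitted stand frame. All of this is well inside the 15 mm allowed. It looks upright in both pictures, though I did not measure its tilt.
- **Red fender:** it moved by 0.1 pixel in the scene view, so it is where it started.
- **Forces:** every wrist force reading was under 3 N.

No check failed.

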